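# Index the photo turntable by one station

## Robot

A 7-joint arm with a two-finger parallel gripper is mounted at the origin on the work surface; the furniture and walls round the work are solid. World frame = base frame: x ahead of the robot, y to its left, z up, the work surface at z = 0. Lengths are in m, angles in rad, forces in N, time in s.
With the tool pointing down it reaches from about 0.425 to 0.925 m from the base axis. Payload 6.8 kg.
Tool frame: the origin (TCP) lies midway between the tips of the shut fingers; the grasp point (between the pads) lies 19 mm behind it; z points along the fingers, y is the line along which they close (so a half turn about z gives the same grasp; the last joint's range is limited). The gripper opens to 85 mm and grips with 20 to 120 N. Pads are 22 mm wide; open, the fingers measure 114 mm over their backs; the gripper's body (76 mm by 85 mm) begins 54 mm behind the grasp point. The pads swing forward as they close: fully open they stand 13 mm farther back than shut.
Start: joints at [1.068, 0.477, 0.022, 1.555, -0.011, 1.109, -0.083], TCP at [0.26, -0.623, 0.231] pointing down, gripper open.
Joint ranges: [-2.96, 2.96], [-0.34, 2.1], [-1.41, 1.46], [0.24, 2.44], [-1.37, 4.51], [0.17, 1.92], [-2.96, 2.96]. Speed limits (rad/s): [2.39, 2.39, 3.14, 3.14, 3.14, 3.14, 3.14].

## Interface

Orientations are given as a unit quaternion [w, x, y, z].
In Python, from station import bot gives the robot as it stands.
- The arm moves only by the tool jog_arm, never from a script. Its argument "rows" is a list of rows, each an object of numbers: "fingers": the finger opening in mm, from 0 to 85.4; "x", "y", "z": the shift along the tool's x, y, z in mm; "ax", "ay", "az": the turn, a rotation vector about the tool's x, y, z in degrees. A call has exactly 8 rows; each row shifts and turns the commanded pose from where the row before left it, along the tool's axes as they then stand; what a row does not reach is not made up. A row lasts 1/10 s, in which the tool goes at most 50 mm and 8.59 degrees, less where a joint would pass 70% of its speed; a pose out of reach is approached as far as the arm can. A call with a gripper value outside its range is refused whole. The fingers move at their own pace and stop on an object; "force" is the grip in N (left out, the last holds). Time passes only in rows, so rows that do not move let the fingers close, or fill a call up. It gives the time, the measured TCP pose, the force, the opening and the grip force at its end, in the units of the state.
- bot.get_obs(): the state, without advancing time (a new reading comes with each control period).
- bot.read_camera(name): name is "scene" or "side" or "wrist"; returns a dict with "pixels" (384x512x3 uint8, red, green, blue), "vertical_fov" (degrees; the focal length in pixels is half the picture's height over the tangent of half this angle, whatever the lens; pixels are square), "cx", "cy" (the principal point, pixels), "world_from_camera" (4x4, takes a point from camera to world coordinates). Camera axes: x right, y down, z forward; pixel columns grow to the right and rows downward; lengths in m; the calibration is good to about 2 mm. A picture is of the moment at which its call begins. There is no depth.
- bot.hand_in(): hands the job in; it is judged then, once.
The state is a dict: "t": time; "q": joint angles; "joint_vel": joint speeds; "joint_torque": joint torques, N m; "eef_pos": TCP position; "tool_rot": TCP orientation; "contact_force": force on the tool from outside, world axes, zero at the start; "torque": the same for the moment, N m; "gripper_width": opening from 0.0 (shut) to 1.0 (fully open); "grasp_force": force on a finger pad.
Only numpy, scipy, OpenCV 4.12 (cv2) and the standard library are available. Lean on these libraries where they do the work, as an engineer would, in place of code of your own. Each camera call takes 0.05 s, during which the arm holds its last target. There are 200 camera calls.

## Task

The find on the geared photo turntable is due its next view, one station on. With the fingertips, push the lock lever across to its stop so that its nose is right out of the notched plate, push the hand wheel clockwise (seen from above) by its upright handle through exactly one turn, back to the pointer, then push the lever home again so its nose locks the next notch. Only push these two: leave the find lying untouched on its platter, and leave everything round about where it stands.

Things in the scene. Friction and masses are not known exactly. Their poses are not given: they have to be found in the camera images.
- index_wheel (a joint): Angle of the level hand wheel, rad: 0 at the start, handle by the pointer; grows clockwise seen from above; one turn = 6.283. Dark steel rim, 132 mm across, its top 76 mm above the bench, three spokes, hub up to 83 mm. Stays where it is left; 2 to 4 N at the handle turns it. Geared 12:1 to the platter, and blocked (but for a little play) while the lever is locked.
- wheel_handle: The upright round black grip on the wheel's rim at the end of a spoke, turning freely on its pin; origin at its centre, 105 mm above the bench. It is 20 mm across, runs from 78 to 131 mm above the bench and stands 60 mm from the wheel's axis.
- wheel_axis (a point): Point on the wheel's upright axis, at rim height, 70 mm above the bench. The pointer is a small steel blade on an upstand of the grey case, 78 mm from this axis and up to 76 mm high, on the side away from the platter.
- lock_lever (a joint): Angle of the lock lever, rad: 0 locked (nose in a notch of the plate under the platter), 0.36 fully out at its stop; nose clear of the plate from 0.30. Stays where it is left; 2 to 3 N at the peg moves it. It goes fully home only with the wheel within about 0.2 rad of a whole turn.
- lever_peg (a point): Upright round steel peg at the lever's free end, point 110 mm above the bench; 17 mm across from 95 mm to its top at 127 mm. Locked, it stands 75 mm from the wheel axis along the line to the platter centre and 94 mm to the side of that line nearer the robot. To unlock it swings 25 mm straight towards that line; the lever's pivot is 70 mm from it, on the platter's side.
- platter_top (a point): Centre of the top of the round platter (180 mm across, 52 mm above the bench), 190 mm from the wheel axis. Under it is a steel plate with twelve notches.
- find_mid (a point): Centre, half-way up, of the find: a stump of an amphora handle, 71x72x56 mm, loose on the platter near its centre; its top is about 109 mm above the bench.
- scale_bar: Black and white photo scale, 18x108x10 mm, loose on the robot's side of the platter; origin at the centre of its underside.
- foam: Grey foam block, 45x70x31 mm, loose near the wheel; origin at the centre of its underside.
- small_sherd: Small brown sherd, 49x42x10 mm, loose near the lever peg; origin at the centre of its underside.
- dropper_bottle: Amber dropper bottle, 33 mm across, 102 mm tall, loose to the left of the wheel; origin at the centre of its underside.
- dish: Glass dish, 60 mm across, 13 mm tall, loose straight ahead of the robot, to the left of the wheel; origin at the centre of its underside.
- tape: Roll of tape, 104 mm across, 25 mm tall, lying loose ahead of the robot, to the left; origin at the centre of its underside.

How it is judged:
By the outcome, as a careful person would: the job done as asked, in the order asked, and still so for the second after the job is handed in, with the robot touching nothing.
It also fails if it takes over 64 s, if anything falls off the work surface, if the arm or the gripper's body presses on something with over 40 N, if the wrist force passes 120 N, or if a joint passes its speed limit or range.

## Working session

There is one attempt and no reset: what is moved stays moved. The work goes in short steps, Python scripts to look and compute and a tool call to move; the robot and the scene stay as the last step left them, time stands still between calls to the robot, and variables do not carry over. Pictures are saved under pics/ and viewed, at most 11 in all, crops included, and the job is handed in when it is done.

Besides the shell and the picture viewer there is one more tool, called after "Call:" in YAML: its name, and indented under it one key for each argument. jog_arm: Moves the arm, as the interface text tells. Its arguments: {"type":"object","properties":{"rows":{"type":"array","items":{"type":"object","properties":{"fingers":{"type":"number"},"x":{"type":"number"},"y":{"type":"number"},"z":{"type":"number"},"ax":{"type":"number"},"ay":{"type":"number"},"az":{"type":"number"}}}},"force":{"type":"number"}},"required":["rows"]}

```bash
ls; mkdir -p pics
cat > h.py <<'E'
import numpy as np, cv2
from station import bot
def snap(n,f):
    c=bot.read_camera(n); p=c["pixels"]; cv2.imwrite(f"pics/{f}.png",cv2.cvtColor(p,cv2.COLOR_RGB2BGR))
    c["pixels"]=None; np.save(f"pics/{f}.npy",c,allow_pickle=True); return c
def load(f): return np.load(f"pics/{f}.npy",allow_pickle=True).item()
def ray(c,u,v):
    f=192/np.tan(np.radians(c["vertical_fov"])/2); T=np.array(c["world_from_camera"])
    d=T[:3,:3]@np.array([(u-c["cx"])/f,(v-c["cy"])/f,1]); return T[:3,3],d/np.linalg.norm(d)
def onz(c,u,v,z):
    o,d=ray(c,u,v); return o+d*(z-o[2])/d[2]
def proj(c,P):
    f=192/np.tan(np.radians(c["vertical_fov"])/2); T=np.array(c["world_from_camera"])
    p=T[:3,:3].T@(np.array(P)-T[:3,3]); return np.array([c["cx"]+f*p[0]/p[2],c["cy"]+f*p[1]/p[2]])
def tri(a,b):
    A=np.zeros((3,3));B=np.zeros(3)
    for o,d in(a,b):
        M=np.eye(3)-np.outer(d,d);A+=M;B+=M@o
    return np.linalg.solve(A,B)
E
python3 - <<'E'
from h import *
for n in("scene","side"):
    c=snap(n,n+"0"); print(n,c["vertical_fov"],c["cx"],c["cy"],np.round(c["world_from_camera"],3))
a=cv2.imread("pics/scene0.png");b=cv2.imread("pics/side0.png")
cv2.imwrite("pics/s0b.png",cv2.resize(a,(800,600)));cv2.imwrite("pics/d0b.png",cv2.resize(b,(800,600)))
print(bot.get_obs())
E
```

```text
pics
scene 51.38725286384101 256.1927832200452 185.8907689699697 [[ 0.449  0.685 -0.574  1.092]
 [ 0.893 -0.346  0.287 -0.483]
 [-0.002 -0.641 -0.767  0.892]
 [ 0.     0.     0.     1.   ]]
side 46.29784597978352 252.59423661111322 185.97641371431828 [[ 0.981 -0.118  0.151  0.301]
 [-0.191 -0.556  0.809 -1.015]
 [-0.011 -0.823 -0.568  0.703]
 [ 0.     0.     0.     1.   ]]
{'t': 0.1, 'q': array([ 1.06789329,  0.47773093,  0.02232533,  1.55634775, -0.01151403,
        1.10928416, -0.08310218]), 'joint_vel': array([ 0.00111646, -0.00394845,  0.00161352, -0.00242715,  0.0019952 ,
       -0.00153367, -0.0010403 ]), 'joint_torque': array([ 4.01970494e-03, -5.97762394e+01,  1.61338180e+00, -2.81957370e+01,
        1.27904001e-02,  4.98540496e-03,  1.98874363e-05]), 'eef_pos': array([ 0.25942323, -0.62258379,  0.23041558]), 'tool_rot': array([-7.94118482e-04,  9.80576526e-01,  1.96135164e-01, -2.09435672e-04]), 'contact_force': array([ 0.47652747, -0.37382124,  0.59528722]), 'torque': array([0.03023706, 0.01984353, 0.0169233 ]), 'grasp_force': 0.0, 'gripper_width': 1.0081114365290165}
```

View pics/s0b.png

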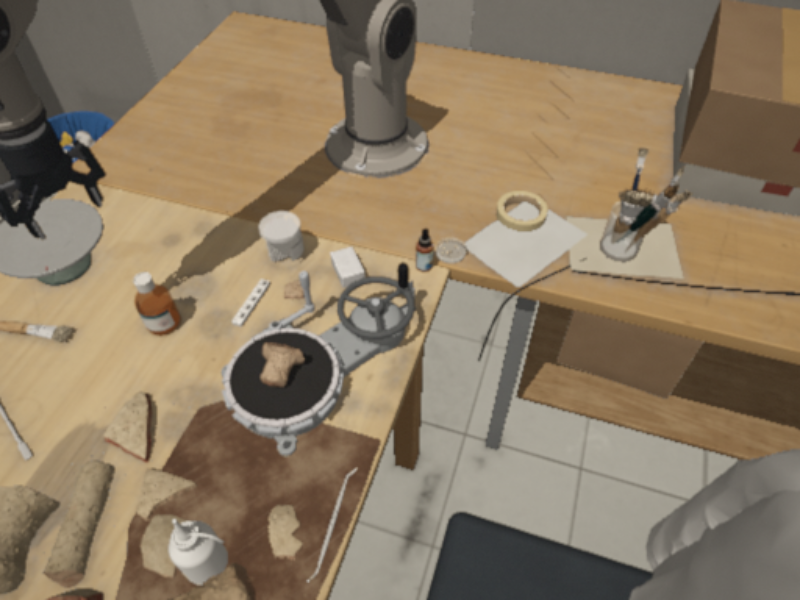

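View pics/d0b.png

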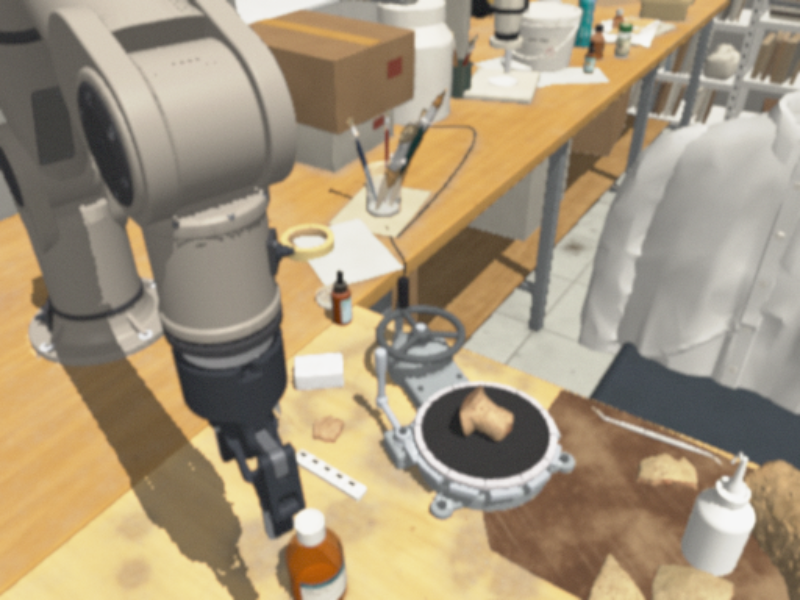

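The scene view (800x600) shows the handle top at (403,266), the peg top at (306,274), the wheel centre at about (376,309) and the platter centre at (283,375). The side view shows the handle top at (403,281), the peg top at (380,352), the wheel at (421,335) and the platter at (487,432).

Run:
```python
from h import *
s,d=load("scene0"),load("side0"); k=.64
for n,a,b in(("handletop",(403,266),(403,281)),("pegtop",(306,274),(380,352)),("wheel",(376,309),(421,335)),("platter",(283,375),(487,432))):
    print(n,np.round(tri(ray(s,a[0]*k,a[1]*k),ray(d,b[0]*k,b[1]*k)),4))
def ell(f,x0,y0,x1,y1,thr,z):
    g=cv2.imread(f"pics/{f}.png");m=np.zeros(g.shape[:2],np.uint8);m[y0:y1,x0:x1]=(g.max(2)<thr)[y0:y1,x0:x1]*255
    cs=max(cv2.findContours(m,0,1)[0],key=cv2.contourArea); e=cv2.fitEllipse(cs[:,:] if len(cs)>5 else cs)
    P=np.array([onz(load(f),*p[0],z) for p in cs])[:,:2]
    (x,y),r=cv2.minEnclosingCircle((P*1000).astype(np.float32)); print(f,"circ",x,y,r, "mean",P.mean(0))
ell("scene0",140,205,222,275,60,.052); ell("side0",262,240,360,315,60,.052)
a=cv2.imread("pics/scene0.png")[150:270,140:300];b=cv2.imread("pics/side0.png")[165:285,220:380]
cv2.imwrite("pics/crop1.png",np.vstack([cv2.resize(a,(720,300*540//300//1),interpolation=2)[:,:],])[:540])
cv2.imwrite("pics/crop1.png",np.hstack([cv2.resize(a,(400,300),interpolation=2),cv2.resize(b,(400,300),interpolation=2)]))
```

```text
handletop [ 0.4722 -0.1684  0.1232]
pegtop [ 0.4113 -0.3174  0.118 ]
wheel [ 0.4881 -0.227   0.0623]
platter [ 0.5309 -0.4126  0.0433]
scene0 circ 531.3168334960938 -414.3266296386719 78.65227508544922 mean [ 0.53306101 -0.41519319]
side0 circ 498.5388488769531 -397.76593017578125 29.353206634521484 mean [ 0.49222576 -0.39825843]
```

View pics/crop1.png

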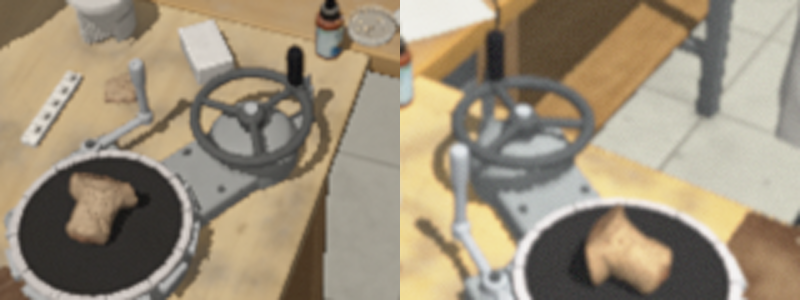

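Close-up: in the scene crop the hub top is at (250,107) and the peg top at (137,64). In the side crop the hub is at (523,111) and the peg top at (458,150). Next I'll fit the layout with the known dimensions and plan the approach over the peg.

```bash
cat >> h.py <<'E'
from scipy.spatial.transform import Rotation as R
def rot(o): w=o["tool_rot"]; return R.from_quat([w[1],w[2],w[3],w[0]])
def togo(P,yaz):
    "shift in present tool axes (mm) to P, and az turn (deg) to bring tool y to azimuth yaz (mod 180)"
    o=bot.get_obs(); r=rot(o); y=r.apply([0,1,0]); a=np.degrees(np.arctan2(y[1],y[0]))
    d=(yaz-a+180)%360-180
    print("t",round(o["t"],2),"tcp",np.round(o["eef_pos"],4),"yaz",round(a,1),"q7",round(o["q"][6],2),"F",np.round(o["contact_force"],1),"open",round(o["gripper_width"],2),"tilt",np.round(r.apply([0,0,1]),3))
    print(" shift",np.round(r.inv().apply(np.array(P)-o["eef_pos"])*1000,1),"az",round(-d,1))
E
cat > fit.py <<'E'
from h import *
from scipy.optimize import least_squares
s,d=load("scene0"),load("side0")
cs=lambda x,y:(140+x/2.5,150+y/2.5); cd=lambda x,y:(220+(x-400)/2.5,165+y/2.5)
ob=[(s,cs(250,107),'hub'),(d,cd(523,111),'hub'),(s,cs(296,50),'han'),(d,cd(495,36),'han'),(s,cs(137,65),'peg'),(d,cd(459,150),'peg'),(s,(283*.64,375*.64),'pla'),(d,(487*.64,432*.64),'pla')]
def pts(p):
    x,y,a=p;u=np.array([np.cos(a),np.sin(a)]);v=np.array([u[1],-u[0]]);A=np.array([x,y])
    return {'hub':[*A,.083],'han':[*(A-.06*u),.128],'peg':[*(A+.075*u+.094*v),.124],'pla':[*(A+.19*u),.052]},np.degrees(np.arctan2(-v[1],-v[0]))
f=lambda p:np.concatenate([proj(c,pts(p)[0][n])-np.array(q) for c,q,n in ob])
r=least_squares(f,[.488,-.227,np.radians(-77)]);P,az=pts(r.x)
if __name__=="__main__":
    print(P,az,np.round(r.fun,1)); print("bottle",onz(s,424*.64,266*.64,0)[:2],onz(d,343*.64,320*.64,0)[:2])
    togo([*P['peg'][:2],.2],az)
E
python3 fit.py
```

```text
{'hub': [np.float64(0.48739678247148993), np.float64(-0.22951757537441198), 0.083], 'han': [np.float64(0.4737201432174981), np.float64(-0.17109712057717363), 0.128], 'peg': [np.float64(0.4129672023566396), np.float64(-0.3239698787022138), 0.124], 'pla': [np.float64(0.5307061401091306), np.float64(-0.4145156822323335), 0.052]} 13.176055858784748 [-0.4 -0.4  0.8 -0.9 -1.2 -0.2  0.7 -0.8 -1.4 -0.9  1.  -0.1 -1.4 -1.4
  0.2 -2.7]
bottle [ 0.3908836  -0.08162768] [ 0.38757001 -0.08202758]
t 0.1 tcp [ 0.2594 -0.6226  0.2304] yaz -67.4 q7 -0.08 F [ 0.5 -0.4  0.6] open 1.01 tilt [-0.001  0.001 -1.   ]
 shift [ 256.6 -216.5   30.7] az -80.6
```

Call:
jog_arm:
  rows:
    - {"x": 32, "y": -27, "fingers": 45}
    - {"x": 32, "y": -27, "fingers": 45}
    - {"x": 32, "y": -27, "fingers": 45}
    - {"x": 32, "y": -27, "fingers": 45}
    - {"x": 32, "y": -27, "fingers": 45}
    - {"x": 32, "y": -27, "fingers": 45}
    - {"x": 32, "y": -27, "fingers": 45}
    - {"x": 32, "y": -27, "fingers": 45}

```text
invalid input
```

Call:
jog_arm:
  rows:
    - {"az": -8.2}
    - {"az": -8.2}
    - {"az": -8.2}
    - {"az": -8.2}
    - {"az": -8.2}
    - {"az": -8.2}
    - {"az": -8.2}
    - {"az": -8.2}

```text
invalid input
```

Call:
jog_arm:
  rows:
    - {"az": -7.5}
    - {"az": -7.5}
    - {"z": 0}
    - {"z": 0}
    - {"z": 0}
    - {"z": 0}
    - {"z": 0}
    - {"z": 0}

```text
invalid input
```

Run:
```python
from fit import *
togo([*P['peg'][:2],.1],az)
c=snap("wrist","w1"); print(c["vertical_fov"],np.round(c["world_from_camera"],3))
for n in P: print(n,proj(c,P[n]))
cv2.imwrite("pics/w1b.png",cv2.resize(cv2.imread("pics/w1.png"),(800,600)))
```

```text
t 0.1 tcp [ 0.2594 -0.6226  0.2304] yaz -67.4 q7 -0.08 F [ 0.5 -0.4  0.6] open 1.01 tilt [-0.001  0.001 -1.   ]
 shift [ 256.6 -216.4  130.7] az -80.6
62.854096585608595 [[ 0.385 -0.872 -0.303  0.337]
 [-0.923 -0.364 -0.125 -0.59 ]
 [-0.001  0.328 -0.945  0.373]
 [ 0.     0.     0.     1.   ]]
hub [-213.42694427 -421.1349747 ]
han [-504.15733858 -611.6155082 ]
peg [-122.30574378 -238.3482349 ]
pla [ 133.74152644 -285.69728323]
```

View pics/w1b.png

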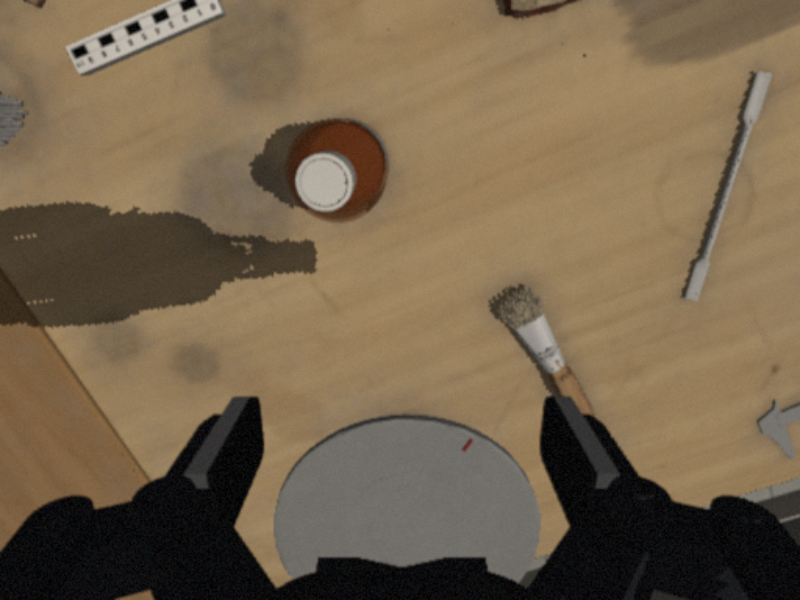

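The wrist picture shows only the area round the start pose: a bottle cap at (325,180) and the fingertips at (245,400) and (555,400). The moves were refused as invalid input, so I'll give full rows.

Call:
jog_arm:
  rows:
    - {"fingers": 45, "x": 32, "y": -27, "z": 0, "ax": 0, "ay": 0, "az": 0}
    - {"fingers": 45, "x": 32, "y": -27, "z": 0, "ax": 0, "ay": 0, "az": 0}
    - {"fingers": 45, "x": 32, "y": -27, "z": 0, "ax": 0, "ay": 0, "az": 0}
    - {"fingers": 45, "x": 32, "y": -27, "z": 0, "ax": 0, "ay": 0, "az": 0}
    - {"fingers": 45, "x": 32, "y": -27, "z": 0, "ax": 0, "ay": 0, "az": 0}
    - {"fingers": 45, "x": 32, "y": -27, "z": 0, "ax": 0, "ay": 0, "az": 0}
    - {"fingers": 45, "x": 32, "y": -27, "z": 0, "ax": 0, "ay": 0, "az": 0}
    - {"fingers": 45, "x": 32, "y": -27, "z": 0, "ax": 0, "ay": 0, "az": 0}
  force: 20

```text
t: 0.95
eef_pos: [0.4132, -0.3236, 0.2312]
tool_rot: [-0.0, 0.981, 0.196, -0.0]
contact_force: [0.5, 0.2, 0.2]
gripper_width: 0.53
grasp_force: 0.0
```

Call:
jog_arm:
  rows:
    - {"fingers": 45, "x": 0, "y": 0, "z": 0, "ax": 0, "ay": 0, "az": -8.2}
    - {"fingers": 45, "x": 0, "y": 0, "z": 0, "ax": 0, "ay": 0, "az": -8.2}
    - {"fingers": 45, "x": 0, "y": 0, "z": 0, "ax": 0, "ay": 0, "az": -8.2}
    - {"fingers": 45, "x": 0, "y": 0, "z": 0, "ax": 0, "ay": 0, "az": -8.2}
    - {"fingers": 45, "x": 0, "y": 0, "z": 0, "ax": 0, "ay": 0, "az": -8.2}
    - {"fingers": 45, "x": 0, "y": 0, "z": 0, "ax": 0, "ay": 0, "az": -8.2}
    - {"fingers": 45, "x": 0, "y": 0, "z": 0, "ax": 0, "ay": 0, "az": -8.2}
    - {"fingers": 45, "x": 0, "y": 0, "z": 0, "ax": 0, "ay": 0, "az": -8.2}

```text
t: 1.75
eef_pos: [0.4126, -0.3251, 0.2311]
tool_rot: [-0.0, 0.716, 0.698, -0.0]
contact_force: [-0.6, 0.2, -0.1]
gripper_width: 0.524
grasp_force: 0.0
```

Call:
jog_arm:
  rows:
    - {"fingers": 45, "x": 0, "y": 0, "z": 0, "ax": 0, "ay": 0, "az": -7.5}
    - {"fingers": 45, "x": 0, "y": 0, "z": 0, "ax": 0, "ay": 0, "az": -7.5}
    - {"fingers": 45, "x": 0, "y": 0, "z": 0, "ax": 0, "ay": 0, "az": 0}
    - {"fingers": 45, "x": 0, "y": 0, "z": 0, "ax": 0, "ay": 0, "az": 0}
    - {"fingers": 45, "x": 0, "y": 0, "z": 0, "ax": 0, "ay": 0, "az": 0}
    - {"fingers": 45, "x": 0, "y": 0, "z": 0, "ax": 0, "ay": 0, "az": 0}
    - {"fingers": 45, "x": 0, "y": 0, "z": 0, "ax": 0, "ay": 0, "az": 0}
    - {"fingers": 45, "x": 0, "y": 0, "z": 0, "ax": 0, "ay": 0, "az": 0}

```text
t: 2.55
eef_pos: [0.4129, -0.3252, 0.2313]
tool_rot: [0.0, 0.621, 0.784, -0.0]
contact_force: [-0.0, -0.4, -0.7]
gripper_width: 0.526
grasp_force: 0.0
```

Run:
```python
from fit import *
togo([*P['peg'][:2],.1],az)
c=snap("wrist","w2")
for n in P: print(n,proj(c,P[n])/.64)
cv2.imwrite("pics/w2b.png",cv2.resize(cv2.imread("pics/w2.png"),(800,600)))
```

```text
t 2.55 tcp [ 0.4129 -0.3252  0.2313] yaz 13.2 q7 0.69 F [-0.  -0.4 -0.7] open 0.53 tilt [ 0. -0. -1.]
 shift [  1.2   0.4 131.3] az 0.0
hub [568.78559883 143.92887077]
han [617.25389723   4.14407451]
peg [402.83770789 292.36553775]
pla [526.98835255 406.95329419]
```

View pics/w2b.png

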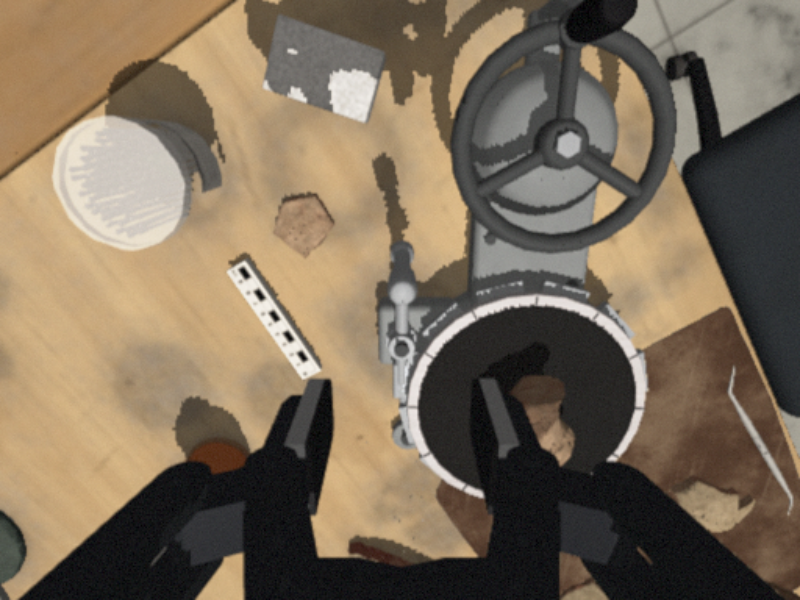

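The prediction agrees with the wrist view to within 2 px: hub at (567,144) and peg top at (402,292), midway between the fingertips. I'll lower the open fingers around the peg without touching it.

Call:
jog_arm:
  rows:
    - {"fingers": 45, "x": 1, "y": 0, "z": 22, "ax": 0, "ay": 0, "az": 0}
    - {"fingers": 45, "x": 0, "y": 0, "z": 22, "ax": 0, "ay": 0, "az": 0}
    - {"fingers": 45, "x": 0, "y": 0, "z": 22, "ax": 0, "ay": 0, "az": 0}
    - {"fingers": 45, "x": 0, "y": 0, "z": 22, "ax": 0, "ay": 0, "az": 0}
    - {"fingers": 45, "x": 0, "y": 0, "z": 22, "ax": 0, "ay": 0, "az": 0}
    - {"fingers": 45, "x": 0, "y": 0, "z": 20, "ax": 0, "ay": 0, "az": 0}
    - {"fingers": 30, "x": 0, "y": 0, "z": 0, "ax": 0, "ay": 0, "az": 0}
    - {"fingers": 30, "x": 0, "y": 0, "z": 0, "ax": 0, "ay": 0, "az": 0}

```text
t: 3.4
eef_pos: [0.4128, -0.3243, 0.1016]
tool_rot: [-0.0, 0.621, 0.784, 0.0]
contact_force: [-0.3, -0.2, 0.3]
gripper_width: 0.355
grasp_force: 0.0
```

Call:
jog_arm:
  rows:
    - {"fingers": 30, "x": 0, "y": 4, "z": 0, "ax": 0, "ay": 0, "az": 0}
    - {"fingers": 30, "x": 0, "y": 4, "z": 0, "ax": 0, "ay": 0, "az": 0}
    - {"fingers": 30, "x": 0, "y": 4, "z": 0, "ax": 0, "ay": 0, "az": 0}
    - {"fingers": 30, "x": 0, "y": 4, "z": 0, "ax": 0, "ay": 0, "az": 0}
    - {"fingers": 30, "x": 0, "y": 4, "z": 0, "ax": 0, "ay": 0, "az": 0}
    - {"fingers": 30, "x": 0, "y": 4, "z": 0, "ax": 0, "ay": 0, "az": 0}
    - {"fingers": 30, "x": 0, "y": 4, "z": 0, "ax": 0, "ay": 0, "az": 0}
    - {"fingers": 30, "x": 0, "y": 2, "z": 0, "ax": 0, "ay": 0, "az": 0}

```text
t: 4.2
eef_pos: [0.4422, -0.3176, 0.1012]
tool_rot: [0.0, 0.621, 0.784, -0.0]
contact_force: [-2.4, -2.6, 0.4]
gripper_width: 0.35
grasp_force: 1.4
```

Call:
jog_arm:
  rows:
    - {"fingers": 30, "x": 0, "y": 0.5, "z": 0, "ax": 0, "ay": 0, "az": 0}
    - {"fingers": 30, "x": 0, "y": 0.5, "z": 0, "ax": 0, "ay": 0, "az": 0}
    - {"fingers": 30, "x": 0, "y": 0, "z": 0, "ax": 0, "ay": 0, "az": 0}
    - {"fingers": 30, "x": 0, "y": 0, "z": 0, "ax": 0, "ay": 0, "az": 0}
    - {"fingers": 30, "x": 0, "y": 0, "z": 0, "ax": 0, "ay": 0, "az": 0}
    - {"fingers": 30, "x": 0, "y": 0, "z": 0, "ax": 0, "ay": 0, "az": 0}
    - {"fingers": 30, "x": 0, "y": 0, "z": 0, "ax": 0, "ay": 0, "az": 0}
    - {"fingers": 30, "x": 0, "y": 0, "z": 0, "ax": 0, "ay": 0, "az": 0}

```text
t: 5.0
eef_pos: [0.4427, -0.3172, 0.1012]
tool_rot: [-0.0, 0.621, 0.784, -0.0]
contact_force: [-2.2, -2.0, -0.8]
gripper_width: 0.353
grasp_force: 1.4
```

Call:
jog_arm:
  rows:
    - {"fingers": 30, "x": 0, "y": 0.5, "z": 0, "ax": 0, "ay": 0, "az": 0}
    - {"fingers": 30, "x": 0, "y": 0.5, "z": 0, "ax": 0, "ay": 0, "az": 0}
    - {"fingers": 30, "x": 0, "y": 0.5, "z": 0, "ax": 0, "ay": 0, "az": 0}
    - {"fingers": 30, "x": 0, "y": 0.5, "z": 0, "ax": 0, "ay": 0, "az": 0}
    - {"fingers": 30, "x": 0, "y": 0, "z": 0, "ax": 0, "ay": 0, "az": 0}
    - {"fingers": 30, "x": 0, "y": 0, "z": 0, "ax": 0, "ay": 0, "az": 0}
    - {"fingers": 30, "x": 0, "y": 0, "z": 0, "ax": 0, "ay": 0, "az": 0}
    - {"fingers": 30, "x": 0, "y": 0, "z": 0, "ax": 0, "ay": 0, "az": 0}

```text
t: 5.8
eef_pos: [0.4437, -0.317, 0.1012]
tool_rot: [-0.001, 0.621, 0.784, -0.001]
contact_force: [-4.5, -2.6, 1.4]
gripper_width: 0.352
grasp_force: 2.8
```

Call:
jog_arm:
  rows:
    - {"fingers": 30, "x": 0, "y": 0.5, "z": 0, "ax": 0, "ay": 0, "az": 0}
    - {"fingers": 30, "x": 0, "y": 0.5, "z": 0, "ax": 0, "ay": 0, "az": 0}
    - {"fingers": 30, "x": 0, "y": 0.5, "z": 0, "ax": 0, "ay": 0, "az": 0}
    - {"fingers": 30, "x": 0, "y": 0.5, "z": 0, "ax": 0, "ay": 0, "az": 0}
    - {"fingers": 30, "x": 0, "y": 0, "z": 0, "ax": 0, "ay": 0, "az": 0}
    - {"fingers": 30, "x": 0, "y": 0, "z": 0, "ax": 0, "ay": 0, "az": 0}
    - {"fingers": 30, "x": 0, "y": 0, "z": 0, "ax": 0, "ay": 0, "az": 0}
    - {"fingers": 30, "x": 0, "y": 0, "z": 0, "ax": 0, "ay": 0, "az": 0}

```text
t: 6.6
eef_pos: [0.4439, -0.3169, 0.101]
tool_rot: [-0.002, 0.622, 0.783, -0.001]
contact_force: [-9.3, -3.1, 4.4]
gripper_width: 0.353
grasp_force: 4.9
```

The force rises to 10 N with no further travel, so the lever is at its stop. I'll centre on the peg, lift, and go over the handle.

Call:
jog_arm:
  rows:
    - {"fingers": 30, "x": 0, "y": -5, "z": 0, "ax": 0, "ay": 0, "az": 0}
    - {"fingers": 30, "x": 0, "y": -5, "z": 0, "ax": 0, "ay": 0, "az": 0}
    - {"fingers": 45, "x": 0, "y": 0, "z": 0, "ax": 0, "ay": 0, "az": 0}
    - {"fingers": 45, "x": 0, "y": 0, "z": 0, "ax": 0, "ay": 0, "az": 0}
    - {"fingers": 45, "x": 0, "y": 0, "z": -30, "ax": 0, "ay": 0, "az": 0}
    - {"fingers": 45, "x": 0, "y": 0, "z": -30, "ax": 0, "ay": 0, "az": 0}
    - {"fingers": 45, "x": 0, "y": 0, "z": -15, "ax": 0, "ay": 0, "az": 0}
    - {"fingers": 45, "x": 0, "y": 0, "z": 0, "ax": 0, "ay": 0, "az": 0}

```text
t: 7.4
eef_pos: [0.4391, -0.319, 0.1788]
tool_rot: [0.003, 0.621, 0.784, 0.0]
contact_force: [-0.3, 0.8, -0.3]
gripper_width: 0.527
grasp_force: 0.0
```

Run:
```python
from fit import *
togo([*P['han'][:2],.09],az)
c=snap("wrist","w3")
cv2.imwrite("pics/w3b.png",cv2.imread("pics/w3.png"))
```

```text
t 7.4 tcp [ 0.4391 -0.319   0.1788] yaz 13.2 q7 0.62 F [-0.3  0.8 -0.3] open 0.53 tilt [ 0.005 -0.003 -1.   ]
 shift [136.4  67.3  88.6] az 0.1
```

View pics/w3b.png

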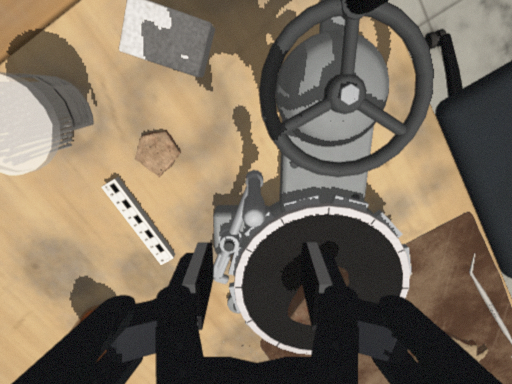

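The lever is swung over, with the peg top now at (255,217). The wheel and find are undisturbed.

Call:
jog_arm:
  rows:
    - {"fingers": 45, "x": 34, "y": 17, "z": 0, "ax": 0, "ay": 0, "az": 0}
    - {"fingers": 45, "x": 34, "y": 17, "z": 0, "ax": 0, "ay": 0, "az": 0}
    - {"fingers": 45, "x": 34, "y": 17, "z": 0, "ax": 0, "ay": 0, "az": 0}
    - {"fingers": 45, "x": 34, "y": 16, "z": 0, "ax": 0, "ay": 0, "az": 0}
    - {"fingers": 45, "x": 0, "y": 0, "z": 0, "ax": 0, "ay": 0, "az": 0}
    - {"fingers": 45, "x": 0, "y": 0, "z": 0, "ax": 0, "ay": 0, "az": 0}
    - {"fingers": 45, "x": 0, "y": 0, "z": 0, "ax": 0, "ay": 0, "az": 0}
    - {"fingers": 45, "x": 0, "y": 0, "z": 0, "ax": 0, "ay": 0, "az": 0}

```text
t: 8.25
eef_pos: [0.4705, -0.1721, 0.1758]
tool_rot: [-0.0, 0.622, 0.783, -0.0]
contact_force: [-0.1, 0.1, -0.4]
gripper_width: 0.525
grasp_force: 0.0
```

Run:
```python
from fit import *
togo([*P['han'][:2],.09],az)
w=load("w3"); q=onz(w,255,217,.125); u=np.array(P['pla'][:2])-np.array(P['hub'][:2]);u/=np.linalg.norm(u);v=np.array([u[1],-u[0]]);e=q[:2]-P['hub'][:2]; print("peg along/side",e@u,e@v)
c=snap("wrist","w4"); print("han pred",proj(c,P['han'])*1.25)
cv2.imwrite("pics/w4b.png",cv2.resize(cv2.imread("pics/w4.png"),(640,480)))
```

```text
t 8.25 tcp [ 0.4705 -0.1721  0.1758] yaz 13.1 q7 0.32 F [-0.1  0.1 -0.4] open 0.53 tilt [-0.001 -0.    -1.   ]
 shift [ 0.3  3.4 85.8] az -0.1
peg along/side 0.07878947759693355 0.06901281440608277
han pred [328.38377921 271.17208837]
```

View pics/w4b.png

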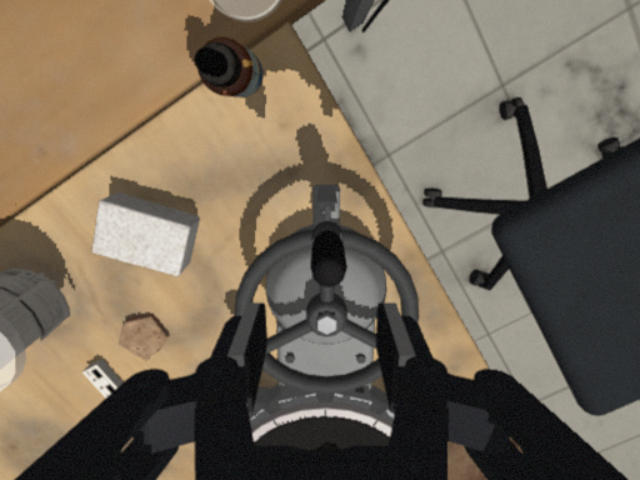

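The handle top is at about (329,272), matching the prediction of (328,271), and the pointer is beyond it. The peg measures 69 mm to the side, which is fully out. I'll lower around the handle.

Call:
jog_arm:
  rows:
    - {"fingers": 45, "x": 0, "y": 3, "z": 16, "ax": 0, "ay": 0, "az": 0}
    - {"fingers": 45, "x": 0, "y": 0, "z": 22, "ax": 0, "ay": 0, "az": 0}
    - {"fingers": 45, "x": 0, "y": 0, "z": 22, "ax": 0, "ay": 0, "az": 0}
    - {"fingers": 45, "x": 0, "y": 0, "z": 22, "ax": 0, "ay": 0, "az": 0}
    - {"fingers": 45, "x": 0, "y": 0, "z": 4, "ax": 0, "ay": 0, "az": 0}
    - {"fingers": 28, "x": 0, "y": 0, "z": 0, "ax": 0, "ay": 0, "az": 0}
    - {"fingers": 28, "x": 0, "y": 0, "z": 0, "ax": 0, "ay": 0, "az": 0}
    - {"fingers": 28, "x": 0, "y": 0, "z": 0, "ax": 0, "ay": 0, "az": 0}

```text
t: 9.1
eef_pos: [0.4748, -0.1705, 0.0914]
tool_rot: [0.001, 0.621, 0.784, 0.0]
contact_force: [1.1, -1.0, -0.2]
gripper_width: 0.326
grasp_force: 0.0
```

```bash
cat > arc.py <<'E'
from fit import *
import sys
th=float(sys.argv[1])  # tool angle wanted, deg clockwise from start
H=np.array(P['hub'][:2]);a=np.radians(az+90-th); p=H+.06*np.array([np.cos(a),np.sin(a)])
e=bot.get_obs()["eef_pos"][:2]-H; print("radius",np.hypot(*e),"theta",(az+90-np.degrees(np.arctan2(e[1],e[0])))%360)
togo([*p,.09],az-th)
E
python3 arc.py 0
```

```text
radius 0.060299576249969074 theta 1.124859734626071
t 9.1 tcp [ 0.4748 -0.1705  0.0914] yaz 13.2 q7 0.24 F [ 1.1 -1.  -0.2] open 0.33 tilt [ 0.002 -0.001 -1.   ]
 shift [-0.3 -1.2  1.4] az 0.0
```

Call:
jog_arm:
  rows:
    - {"fingers": 28, "x": -0.5, "y": 7.84, "z": 0, "ax": 0, "ay": 0, "az": 7.5}
    - {"fingers": 28, "x": -0.5, "y": 7.84, "z": 0, "ax": 0, "ay": 0, "az": 7.5}
    - {"fingers": 28, "x": -0.5, "y": 7.84, "z": 0, "ax": 0, "ay": 0, "az": 7.5}
    - {"fingers": 28, "x": -0.5, "y": 7.84, "z": 0, "ax": 0, "ay": 0, "az": 7.5}
    - {"fingers": 28, "x": -0.5, "y": 7.84, "z": 0, "ax": 0, "ay": 0, "az": 7.5}
    - {"fingers": 28, "x": -0.5, "y": 7.84, "z": 0, "ax": 0, "ay": 0, "az": 7.5}
    - {"fingers": 28, "x": -0.5, "y": 7.84, "z": 0, "ax": 0, "ay": 0, "az": 7.5}
    - {"fingers": 28, "x": -0.5, "y": 7.84, "z": 0, "ax": 0, "ay": 0, "az": 7.5}

```text
t: 9.9
eef_pos: [0.5315, -0.1868, 0.091]
tool_rot: [-0.0, 0.931, 0.366, 0.0]
contact_force: [-2.4, 2.3, 0.5]
gripper_width: 0.326
grasp_force: 1.4
```

```bash
python3 arc.py 60
```

```text
radius 0.06146240282907204 theta 59.09633348458461
t 9.9 tcp [ 0.5315 -0.1868  0.091 ] yaz -47.1 q7 -0.65 F [-2.4  2.3  0.5] open 0.33 tilt [-0.     0.001 -1.   ]
 shift [-1.5  1.   1. ] az -0.2
```

Call:
jog_arm:
  rows:
    - {"fingers": 28, "x": -1.0, "y": 7.84, "z": 0, "ax": 0, "ay": 0, "az": 7.5}
    - {"fingers": 28, "x": -1.0, "y": 7.84, "z": 0, "ax": 0, "ay": 0, "az": 7.5}
    - {"fingers": 28, "x": -0.5, "y": 7.84, "z": 0, "ax": 0, "ay": 0, "az": 7.5}
    - {"fingers": 28, "x": -0.5, "y": 7.84, "z": 0, "ax": 0, "ay": 0, "az": 7.5}
    - {"fingers": 28, "x": -0.5, "y": 7.84, "z": 0, "ax": 0, "ay": 0, "az": 7.5}
    - {"fingers": 28, "x": -0.5, "y": 7.84, "z": 0, "ax": 0, "ay": 0, "az": 7.5}
    - {"fingers": 28, "x": -0.5, "y": 7.84, "z": 0, "ax": 0, "ay": 0, "az": 7.5}
    - {"fingers": 28, "x": -0.5, "y": 7.84, "z": 0, "ax": 0, "ay": 0, "az": 7.5}

```text
t: 10.7
eef_pos: [0.5456, -0.2453, 0.0911]
tool_rot: [-0.001, 0.989, -0.148, 0.001]
contact_force: [0.2, 3.3, -0.7]
gripper_width: 0.328
grasp_force: 1.4
```

```bash
python3 arc.py 120
```

```text
radius 0.06033213861423892 theta 118.36357514296097
t 10.7 tcp [ 0.5456 -0.2453  0.0911] yaz -107.0 q7 -1.44 F [ 0.2  3.3 -0.7] open 0.33 tilt [ 0.002  0.001 -1.   ]
 shift [-0.3  1.7  1.1] az -0.2
```

Call:
jog_arm:
  rows:
    - {"fingers": 28, "x": -0.6, "y": 8, "z": 0, "ax": 0, "ay": 0, "az": 7.5}
    - {"fingers": 28, "x": -0.6, "y": 8, "z": 0, "ax": 0, "ay": 0, "az": 7.5}
    - {"fingers": 28, "x": -0.6, "y": 8, "z": 0, "ax": 0, "ay": 0, "az": 7.5}
    - {"fingers": 28, "x": -0.6, "y": 8, "z": 0, "ax": 0, "ay": 0, "az": 7.5}
    - {"fingers": 28, "x": -0.5, "y": 8, "z": 0, "ax": 0, "ay": 0, "az": 7.5}
    - {"fingers": 28, "x": -0.5, "y": 8, "z": 0, "ax": 0, "ay": 0, "az": 7.5}
    - {"fingers": 28, "x": -0.5, "y": 8, "z": 0, "ax": 0, "ay": 0, "az": 7.5}
    - {"fingers": 28, "x": -0.5, "y": 8, "z": 0, "ax": 0, "ay": 0, "az": 7.5}

```text
t: 11.5
eef_pos: [0.5011, -0.2878, 0.0911]
tool_rot: [-0.001, 0.783, -0.623, 0.001]
contact_force: [2.8, 1.5, -2.0]
gripper_width: 0.325
grasp_force: 1.4
```

```bash
python3 arc.py 180
```

```text
radius 0.059849063965339434 theta 179.90727548135936
t 11.5 tcp [ 0.5011 -0.2878  0.0911] yaz -167.0 q7 -2.21 F [ 2.8  1.5 -2. ] open 0.33 tilt [ 0.003  0.001 -1.   ]
 shift [0.2 0.1 1.1] az -0.2
```

Call:
jog_arm:
  rows:
    - {"fingers": 28, "x": 0, "y": -4, "z": 0, "ax": 0, "ay": 0, "az": 0}
    - {"fingers": 45, "x": 0, "y": 0, "z": 0, "ax": 0, "ay": 0, "az": 0}
    - {"fingers": 45, "x": 0, "y": 0, "z": 0, "ax": 0, "ay": 0, "az": 0}
    - {"fingers": 45, "x": 0, "y": 0, "z": -25, "ax": 0, "ay": 0, "az": 0}
    - {"fingers": 45, "x": 0, "y": 0, "z": -25, "ax": 0, "ay": 0, "az": 0}
    - {"fingers": 45, "x": 0, "y": 0, "z": -25, "ax": 0, "ay": 0, "az": 0}
    - {"fingers": 45, "x": 0, "y": 0, "z": -5, "ax": 0, "ay": 0, "az": -8.2}
    - {"fingers": 45, "x": 0, "y": 0, "z": 0, "ax": 0, "ay": 0, "az": -8.2}

```text
t: 12.3
eef_pos: [0.5048, -0.2878, 0.172]
tool_rot: [-0.0, 0.866, -0.499, 0.002]
contact_force: [0.5, -0.1, -0.0]
gripper_width: 0.523
grasp_force: 0.0
```

Call:
jog_arm:
  rows:
    - {"fingers": 45, "x": 0, "y": 0, "z": 0, "ax": 0, "ay": 0, "az": -8.2}
    - {"fingers": 45, "x": 0, "y": 0, "z": 0, "ax": 0, "ay": 0, "az": -8.2}
    - {"fingers": 45, "x": 0, "y": 0, "z": 0, "ax": 0, "ay": 0, "az": -8.2}
    - {"fingers": 45, "x": 0, "y": 0, "z": 0, "ax": 0, "ay": 0, "az": -8.2}
    - {"fingers": 45, "x": 0, "y": 0, "z": 0, "ax": 0, "ay": 0, "az": -8.2}
    - {"fingers": 45, "x": 0, "y": 0, "z": 0, "ax": 0, "ay": 0, "az": -8.2}
    - {"fingers": 45, "x": 0, "y": 0, "z": 0, "ax": 0, "ay": 0, "az": -8.2}
    - {"fingers": 45, "x": 0, "y": 0, "z": 0, "ax": 0, "ay": 0, "az": -8.2}

```text
t: 13.1
eef_pos: [0.5038, -0.2875, 0.1705]
tool_rot: [0.0, 0.999, 0.049, 0.0]
contact_force: [0.0, 0.0, -0.7]
gripper_width: 0.528
grasp_force: 0.0
```

Call:
jog_arm:
  rows:
    - {"fingers": 45, "x": 0, "y": 0, "z": 0, "ax": 0, "ay": 0, "az": -8.2}
    - {"fingers": 45, "x": 0, "y": 0, "z": 0, "ax": 0, "ay": 0, "az": -8.2}
    - {"fingers": 45, "x": 0, "y": 0, "z": 0, "ax": 0, "ay": 0, "az": -8.2}
    - {"fingers": 45, "x": 0, "y": 0, "z": 0, "ax": 0, "ay": 0, "az": -8.2}
    - {"fingers": 45, "x": 0, "y": 0, "z": 0, "ax": 0, "ay": 0, "az": -8.2}
    - {"fingers": 45, "x": 0, "y": 0, "z": 0, "ax": 0, "ay": 0, "az": -8.2}
    - {"fingers": 45, "x": 0, "y": 0, "z": 0, "ax": 0, "ay": 0, "az": -8.2}
    - {"fingers": 45, "x": 0, "y": 0, "z": 0, "ax": 0, "ay": 0, "az": -8.2}

```text
t: 13.9
eef_pos: [0.5038, -0.2876, 0.1706]
tool_rot: [0.0, 0.813, 0.583, 0.0]
contact_force: [0.4, -0.3, 0.1]
gripper_width: 0.527
grasp_force: 0.0
```

Call:
jog_arm:
  rows:
    - {"fingers": 45, "x": 0, "y": 0, "z": 0, "ax": 0, "ay": 0, "az": -8}
    - {"fingers": 45, "x": 0, "y": 0, "z": 0, "ax": 0, "ay": 0, "az": -8}
    - {"fingers": 45, "x": 0, "y": 0, "z": 0, "ax": 0, "ay": 0, "az": -8}
    - {"fingers": 45, "x": 0, "y": 0, "z": 0, "ax": 0, "ay": 0, "az": -4}
    - {"fingers": 45, "x": 0, "y": 0, "z": 0, "ax": 0, "ay": 0, "az": 0}
    - {"fingers": 45, "x": 0, "y": 0, "z": 0, "ax": 0, "ay": 0, "az": 0}
    - {"fingers": 45, "x": 0, "y": 0, "z": 0, "ax": 0, "ay": 0, "az": 0}
    - {"fingers": 45, "x": 0, "y": 0, "z": 0, "ax": 0, "ay": 0, "az": 0}

```text
t: 14.7
eef_pos: [0.5037, -0.2874, 0.1703]
tool_rot: [0.0, 0.651, 0.759, -0.0]
contact_force: [-0.5, 1.1, -0.6]
gripper_width: 0.525
grasp_force: 0.0
```

```bash
python3 arc.py 176
python3 - <<'E'
from fit import *
c=snap("wrist","w5"); H=np.array(P['hub'][:2])
for th in(170,176,182):
    a=np.radians(az+90-th); print(th,proj(c,[*(H+.06*np.array([np.cos(a),np.sin(a)])),.131])*1.25)
cv2.imwrite("pics/w5b.png",cv2.resize(cv2.imread("pics/w5.png"),(640,480)))
E
```

```text
radius 0.06013267596927002 theta 177.44851096308653
t 14.7 tcp [ 0.5037 -0.2874  0.1703] yaz 8.8 q7 0.49 F [-0.5  1.1 -0.6] open 0.52 tilt [ 0. -0. -1.]
 shift [ 0.3  1.5 80.3] az 171.6
170 [337.14160256 275.39703063]
176 [325.01793407 277.61911955]
182 [312.74707997 278.67112793]
```

View pics/w5b.png

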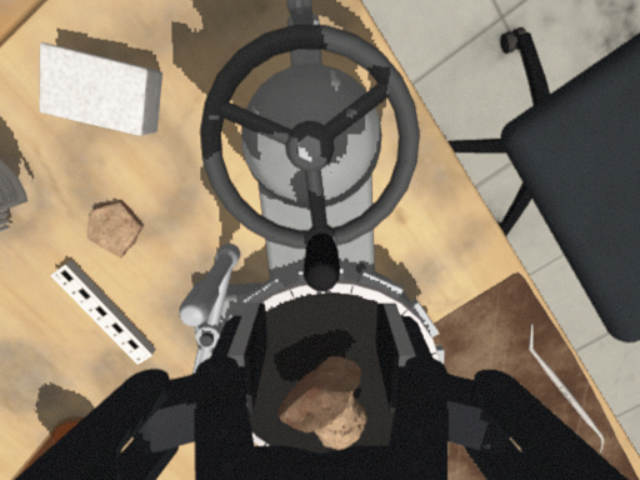

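The handle top is at (322,275), i.e. about 177°, and the find is still on its platter. I'll re-engage; the clockwise push is now along the tool's −y.

Call:
jog_arm:
  rows:
    - {"fingers": 45, "x": 0, "y": 0, "z": 16, "ax": 0, "ay": 0, "az": -7}
    - {"fingers": 45, "x": 0, "y": 0, "z": 21, "ax": 0, "ay": 0, "az": 0}
    - {"fingers": 45, "x": 0, "y": 0, "z": 21, "ax": 0, "ay": 0, "az": 0}
    - {"fingers": 45, "x": 0, "y": 0, "z": 21, "ax": 0, "ay": 0, "az": 0}
    - {"fingers": 45, "x": 0, "y": 0, "z": 0, "ax": 0, "ay": 0, "az": 0}
    - {"fingers": 28, "x": 0, "y": 0, "z": 0, "ax": 0, "ay": 0, "az": 0}
    - {"fingers": 28, "x": 0, "y": 0, "z": 0, "ax": 0, "ay": 0, "az": 0}
    - {"fingers": 28, "x": 0, "y": 0, "z": 0, "ax": 0, "ay": 0, "az": 0}

```text
t: 15.55
eef_pos: [0.5044, -0.2879, 0.0926]
tool_rot: [0.001, 0.603, 0.798, 0.0]
contact_force: [0.5, 0.1, -0.4]
gripper_width: 0.324
grasp_force: 0.0
```

```bash
python3 arc.py 177
```

```text
radius 0.060769277991239594 theta 176.9124698485095
t 15.55 tcp [ 0.5044 -0.2879  0.0926] yaz 15.8 q7 0.57 F [ 0.5  0.1 -0.4] open 0.32 tilt [ 0.002 -0.001 -1.   ]
 shift [ 0.8 -0.1  2.6] az 179.6
```

Call:
jog_arm:
  rows:
    - {"fingers": 28, "x": 1.0, "y": -7.9, "z": 0, "ax": 0, "ay": 0, "az": 7.5}
    - {"fingers": 28, "x": 0.8, "y": -7.9, "z": 0, "ax": 0, "ay": 0, "az": 7.5}
    - {"fingers": 28, "x": 0.6, "y": -7.9, "z": 0, "ax": 0, "ay": 0, "az": 7.5}
    - {"fingers": 28, "x": 0.6, "y": -7.9, "z": 0, "ax": 0, "ay": 0, "az": 7.5}
    - {"fingers": 28, "x": 0.6, "y": -7.9, "z": 0, "ax": 0, "ay": 0, "az": 7.5}
    - {"fingers": 28, "x": 0.6, "y": -7.9, "z": 0, "ax": 0, "ay": 0, "az": 7.5}
    - {"fingers": 28, "x": 0.6, "y": -7.9, "z": 0, "ax": 0, "ay": 0, "az": 7.5}
    - {"fingers": 28, "x": 0.6, "y": -7.9, "z": 0, "ax": 0, "ay": 0, "az": 7.5}

```text
t: 16.35
eef_pos: [0.4462, -0.2723, 0.0925]
tool_rot: [0.002, 0.922, 0.387, 0.001]
contact_force: [2.8, -1.4, -1.7]
gripper_width: 0.326
grasp_force: 1.4
```

```bash
python3 arc.py 237
```

```text
radius 0.05938901012455037 theta 237.09914967806282
t 16.35 tcp [ 0.4462 -0.2723  0.0925] yaz -44.5 q7 -0.31 F [ 2.8 -1.4 -1.7] open 0.33 tilt [ 0.004 -0.002 -1.   ]
 shift [-0.6  0.1  2.5] az 179.3
```

Call:
jog_arm:
  rows:
    - {"fingers": 28, "x": 0.2, "y": -7.84, "z": 0, "ax": 0, "ay": 0, "az": 7.5}
    - {"fingers": 28, "x": 0.3, "y": -7.84, "z": 0, "ax": 0, "ay": 0, "az": 7.5}
    - {"fingers": 28, "x": 0.5, "y": -7.84, "z": 0, "ax": 0, "ay": 0, "az": 7.5}
    - {"fingers": 28, "x": 0.5, "y": -7.84, "z": 0, "ax": 0, "ay": 0, "az": 7.5}
    - {"fingers": 28, "x": 0.5, "y": -7.84, "z": 0, "ax": 0, "ay": 0, "az": 7.5}
    - {"fingers": 28, "x": 0.5, "y": -7.84, "z": 0, "ax": 0, "ay": 0, "az": 7.5}
    - {"fingers": 28, "x": 0.5, "y": -7.84, "z": 0, "ax": 0, "ay": 0, "az": 7.5}
    - {"fingers": 28, "x": 0.5, "y": -7.84, "z": 0, "ax": 0, "ay": 0, "az": 7.5}

```text
t: 17.15
eef_pos: [0.429, -0.2148, 0.0925]
tool_rot: [0.0, 0.992, -0.126, 0.001]
contact_force: [-1.0, -2.7, 0.9]
gripper_width: 0.329
grasp_force: 1.4
```

```bash
python3 arc.py 297
```

```text
radius 0.060267819006870185 theta 297.297179746651
t 17.15 tcp [ 0.429  -0.2148  0.0925] yaz -104.5 q7 -1.31 F [-1.  -2.7  0.9] open 0.33 tilt [ 0.003 -0.001 -1.   ]
 shift [0.3 0.3 2.5] az 179.3
```

Call:
jog_arm:
  rows:
    - {"fingers": 28, "x": 0.5, "y": -7.84, "z": 0, "ax": 0, "ay": 0, "az": 7.5}
    - {"fingers": 28, "x": 0.5, "y": -7.84, "z": 0, "ax": 0, "ay": 0, "az": 7.5}
    - {"fingers": 28, "x": 0.5, "y": -7.84, "z": 0, "ax": 0, "ay": 0, "az": 7.5}
    - {"fingers": 28, "x": 0.5, "y": -7.84, "z": 0, "ax": 0, "ay": 0, "az": 7.5}
    - {"fingers": 28, "x": 0.5, "y": -7.84, "z": 0, "ax": 0, "ay": 0, "az": 7.5}
    - {"fingers": 28, "x": 0.5, "y": -7.84, "z": 0, "ax": 0, "ay": 0, "az": 7.5}
    - {"fingers": 28, "x": 0.5, "y": -7.84, "z": 0, "ax": 0, "ay": 0, "az": 7.5}
    - {"fingers": 28, "x": 0, "y": 0, "z": 0, "ax": 0, "ay": 0, "az": 0}

```text
t: 17.95
eef_pos: [0.4637, -0.1729, 0.0919]
tool_rot: [-0.0, 0.836, -0.549, 0.001]
contact_force: [0.5, 1.0, -0.6]
gripper_width: 0.328
grasp_force: 0.0
```

```bash
python3 arc.py 360
python3 - <<'E'
from fit import *
c=snap("wrist","w6"); H=np.array(P['hub'][:2]); s=snap("scene","s6")
for z in(.131,.078): print(proj(c,[*P['han'][:2],z])*1.25)
g=cv2.imread("pics/s6.png"); m=(g.max(2)<45).astype(np.uint8)
for th in(340,345,350,355,360):
    a=np.radians(az+90-th); print(th,proj(s,[*(H+.06*np.array([np.cos(a),np.sin(a)])),.131]))
cv2.imwrite("pics/s6b.png",np.vstack([cv2.resize(g[140:240,180:340],(640,400),interpolation=2)]))
E
```

```text
radius 0.06137139795022887 theta 350.452876308333
t 17.95 tcp [ 0.4637 -0.1729  0.0919] yaz -156.7 q7 -2.16 F [ 0.5  1.  -0.6] open 0.33 tilt [ 0.002 -0.    -1.   ]
 shift [ 2.3 -9.9  1.9] az -169.8
[287.53742938 375.58111185]
[297.28754968 297.63981671]
340 [251.09573639 165.19594271]
345 [252.78590859 165.99231238]
350 [254.38011826 166.89785682]
355 [255.86669361 167.90692333]
360 [257.23449827 169.01312421]
```

View pics/s6b.png

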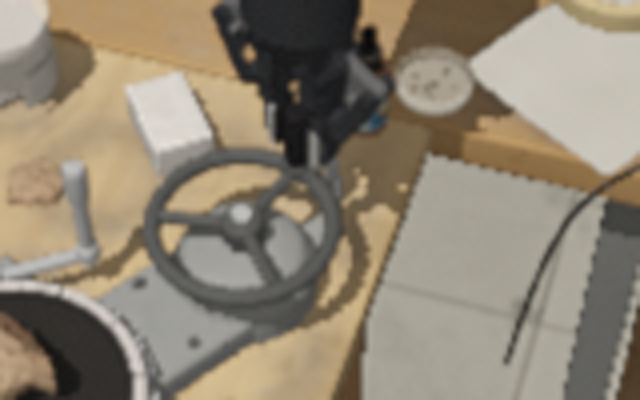

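The handle is hidden behind the fingers and the tool is at 350°. I'll finish slowly to about 363.5°, since the fingers lead the handle by 4 mm, and then back off to look.

Call:
jog_arm:
  rows:
    - {"fingers": 28, "x": 0.5, "y": -2.2, "z": 0, "ax": 0, "ay": 0, "az": 2.2}
    - {"fingers": 28, "x": 0.5, "y": -2.2, "z": 0, "ax": 0, "ay": 0, "az": 2.2}
    - {"fingers": 28, "x": 0.5, "y": -2.2, "z": 0, "ax": 0, "ay": 0, "az": 2.2}
    - {"fingers": 28, "x": 0.4, "y": -2.2, "z": 0, "ax": 0, "ay": 0, "az": 2.2}
    - {"fingers": 28, "x": 0.4, "y": -2.2, "z": 0, "ax": 0, "ay": 0, "az": 2.2}
    - {"fingers": 28, "x": 0.4, "y": -2.2, "z": 0, "ax": 0, "ay": 0, "az": 2.2}
    - {"fingers": 28, "x": 0, "y": 0, "z": 0, "ax": 0, "ay": 0, "az": 0}
    - {"fingers": 28, "x": 0, "y": 0, "z": 0, "ax": 0, "ay": 0, "az": 0}

```text
t: 18.85
eef_pos: [0.4752, -0.1721, 0.0914]
tool_rot: [-0.0, 0.767, -0.641, -0.0]
contact_force: [-2.5, 0.1, 2.0]
gripper_width: 0.323
grasp_force: 1.2
```

```bash
python3 arc.py 363.5
```

```text
radius 0.05867913887362037 theta 1.197156035294995
t 18.85 tcp [ 0.4752 -0.1721  0.0914] yaz -169.8 q7 -2.35 F [-2.5  0.1  2. ] open 0.32 tilt [-0.     0.001 -1.   ]
 shift [-1.3 -2.4  1.4] az -179.4
```

Call:
jog_arm:
  rows:
    - {"fingers": 28, "x": -0.5, "y": -1.2, "z": 0, "ax": 0, "ay": 0, "az": 0}
    - {"fingers": 28, "x": -0.5, "y": -1.2, "z": 0, "ax": 0, "ay": 0, "az": 0}
    - {"fingers": 28, "x": 0, "y": 0, "z": 0, "ax": 0, "ay": 0, "az": 0}
    - {"fingers": 28, "x": 0, "y": 4, "z": 0, "ax": 0, "ay": 0, "az": 0}
    - {"fingers": 45, "x": 0, "y": 0, "z": 0, "ax": 0, "ay": 0, "az": 0}
    - {"fingers": 45, "x": 0, "y": 0, "z": 0, "ax": 0, "ay": 0, "az": 0}
    - {"fingers": 45, "x": 0, "y": 0, "z": -30, "ax": 0, "ay": 0, "az": 0}
    - {"fingers": 45, "x": 0, "y": 0, "z": -30, "ax": 0, "ay": 0, "az": 0}

```text
t: 19.65
eef_pos: [0.4736, -0.1712, 0.1515]
tool_rot: [0.001, 0.767, -0.642, -0.001]
contact_force: [0.5, 0.3, 0.4]
gripper_width: 0.526
grasp_force: 0.0
```

Call:
jog_arm:
  rows:
    - {"fingers": 45, "x": 0, "y": 0, "z": -25, "ax": 0, "ay": 0, "az": 0}
    - {"fingers": 45, "x": 30, "y": 0, "z": 0, "ax": 0, "ay": 0, "az": 0}
    - {"fingers": 45, "x": 40, "y": 0, "z": 0, "ax": 0, "ay": 0, "az": 0}
    - {"fingers": 45, "x": 40, "y": 10, "z": 0, "ax": 0, "ay": 0, "az": 0}
    - {"fingers": 45, "x": 10, "y": 30, "z": 0, "ax": 0, "ay": 0, "az": -8}
    - {"fingers": 45, "x": 0, "y": 30, "z": 0, "ax": 0, "ay": 0, "az": -8}
    - {"fingers": 45, "x": 0, "y": 0, "z": 0, "ax": 0, "ay": 0, "az": -8}
    - {"fingers": 45, "x": 0, "y": 0, "z": 0, "ax": 0, "ay": 0, "az": 0}

```text
t: 20.45
eef_pos: [0.4268, -0.3064, 0.1766]
tool_rot: [-0.0, 0.883, -0.469, 0.0]
contact_force: [1.1, -0.5, -0.5]
gripper_width: 0.527
grasp_force: 0.0
```

Run:
```python
from fit import *
c=snap("wrist","w7");s=snap("scene","s7");H=np.array(P['hub'][:2])
togo([*P['peg'][:2],.1],az)
for th in(-10,0,10):
    a=np.radians(az+90-th); print(th,[np.round(proj(k,[*(H+.06*np.array([np.cos(a),np.sin(a)])),.131]),1) for k in(s,c)])
a=cv2.imread("pics/s0b.png")
g=np.hstack([cv2.resize(cv2.imread(f"pics/{f}.png")[140:240,210:290],(400,500),interpolation=2) for f in("scene0","s7")])
cv2.imwrite("pics/cmp7.png",g)
```

```text
t 20.55 tcp [ 0.4281 -0.3056  0.1765] yaz -146.0 q7 -1.8 F [0.2 0.3 0.5] open 0.53 tilt [ 0.001  0.    -1.   ]
 shift [ 6.8 22.8 76.5] az -159.2
-10 [array([254.4, 166.9]), array([116.1, 326.9])]
0 [array([257.2, 169. ]), array([102. , 323.8])]
10 [array([259.6, 171.5]), array([ 88.3, 318.8])]
```

View pics/cmp7.png

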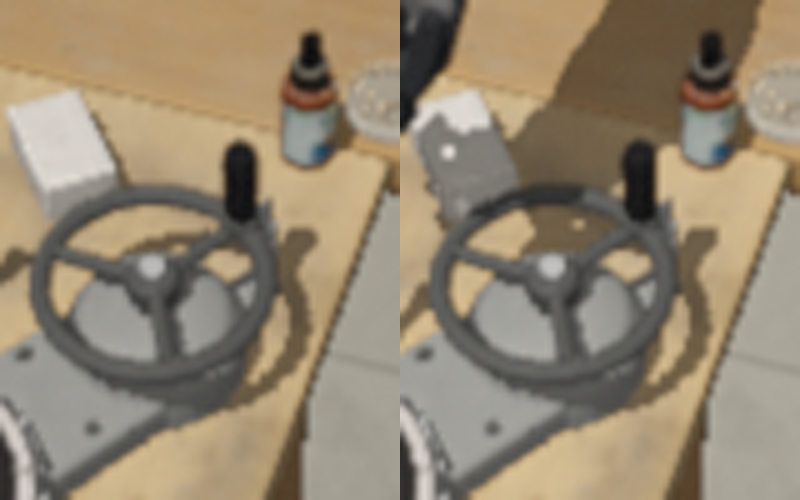

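The before and after crops match: the handle is at x≈240 in both, so the wheel is back at the pointer. Now I'll straddle the peg at its unlocked place.

Run:
```python
from fit import *
H=np.array(P['hub'][:2]);u=(np.array(P['pla'][:2])-H)/.19;v=np.array([u[1],-u[0]])
togo([*(H+.078*u+.069*v),.1],az-180)
```

```text
t 20.55 tcp [ 0.4281 -0.3056  0.1765] yaz -146.0 q7 -1.8 F [0.2 0.3 0.5] open 0.53 tilt [ 0.001  0.    -1.   ]
 shift [18.4  0.5 76.5] az 20.8
```

Call:
jog_arm:
  rows:
    - {"fingers": 45, "x": 18.4, "y": 0.5, "z": 0, "ax": 0, "ay": 0, "az": 7}
    - {"fingers": 45, "x": 0, "y": 0, "z": 0, "ax": 0, "ay": 0, "az": 7}
    - {"fingers": 45, "x": 0, "y": 0, "z": 0, "ax": 0, "ay": 0, "az": 7}
    - {"fingers": 45, "x": 0, "y": 0, "z": 0, "ax": 0, "ay": 0, "az": 0}
    - {"fingers": 45, "x": 0, "y": 0, "z": 0, "ax": 0, "ay": 0, "az": 0}
    - {"fingers": 45, "x": 0, "y": 0, "z": 0, "ax": 0, "ay": 0, "az": 0}
    - {"fingers": 45, "x": 0, "y": 0, "z": 0, "ax": 0, "ay": 0, "az": 0}
    - {"fingers": 45, "x": 0, "y": 0, "z": 0, "ax": 0, "ay": 0, "az": 0}

```text
t: 21.35
eef_pos: [0.4372, -0.3213, 0.1764]
tool_rot: [-0.0, 0.783, -0.621, 0.0]
contact_force: [0.6, -0.0, 0.1]
gripper_width: 0.524
grasp_force: 0.0
```

Run:
```python
from fit import *
H=np.array(P['hub'][:2]);u=(np.array(P['pla'][:2])-H)/.19;v=np.array([u[1],-u[0]])
togo([*(H+.078*u+.069*v),.1],az-180)
```

```text
t 21.35 tcp [ 0.4372 -0.3213  0.1764] yaz -166.9 q7 -2.08 F [ 0.6 -0.   0.1] open 0.52 tilt [ 0.  0. -1.]
 shift [ 0.1 -0.7 76.4] az -0.0
```

Call:
jog_arm:
  rows:
    - {"fingers": 45, "x": 0, "y": -0.7, "z": 15, "ax": 0, "ay": 0, "az": 0}
    - {"fingers": 45, "x": 0, "y": 0, "z": 20, "ax": 0, "ay": 0, "az": 0}
    - {"fingers": 45, "x": 0, "y": 0, "z": 20, "ax": 0, "ay": 0, "az": 0}
    - {"fingers": 45, "x": 0, "y": 0, "z": 20, "ax": 0, "ay": 0, "az": 0}
    - {"fingers": 45, "x": 0, "y": 0, "z": 0, "ax": 0, "ay": 0, "az": 0}
    - {"fingers": 30, "x": 0, "y": 0, "z": 0, "ax": 0, "ay": 0, "az": 0}
    - {"fingers": 30, "x": 0, "y": 0, "z": 0, "ax": 0, "ay": 0, "az": 0}
    - {"fingers": 30, "x": 0, "y": 0, "z": 0, "ax": 0, "ay": 0, "az": 0}

```text
t: 22.15
eef_pos: [0.4384, -0.3216, 0.1022]
tool_rot: [-0.0, 0.783, -0.622, 0.001]
contact_force: [-0.0, -0.2, 0.4]
gripper_width: 0.353
grasp_force: 0.0
```

Call:
jog_arm:
  rows:
    - {"fingers": 30, "x": 0, "y": 4, "z": 0, "ax": 0, "ay": 0, "az": 0}
    - {"fingers": 30, "x": 0, "y": 4, "z": 0, "ax": 0, "ay": 0, "az": 0}
    - {"fingers": 30, "x": 0, "y": 4, "z": 0, "ax": 0, "ay": 0, "az": 0}
    - {"fingers": 30, "x": 0, "y": 4, "z": 0, "ax": 0, "ay": 0, "az": 0}
    - {"fingers": 30, "x": 0, "y": 4, "z": 0, "ax": 0, "ay": 0, "az": 0}
    - {"fingers": 30, "x": 0, "y": 4, "z": 0, "ax": 0, "ay": 0, "az": 0}
    - {"fingers": 30, "x": 0, "y": 4, "z": 0, "ax": 0, "ay": 0, "az": 0}
    - {"fingers": 30, "x": 0, "y": 3, "z": 0, "ax": 0, "ay": 0, "az": 0}

```text
t: 22.95
eef_pos: [0.4071, -0.3284, 0.1013]
tool_rot: [0.0, 0.783, -0.622, -0.0]
contact_force: [1.0, 1.8, 0.5]
gripper_width: 0.355
grasp_force: 1.2
```

Call:
jog_arm:
  rows:
    - {"fingers": 30, "x": 0, "y": 0.5, "z": 0, "ax": 0, "ay": 0, "az": 0}
    - {"fingers": 30, "x": 0, "y": 0.5, "z": 0, "ax": 0, "ay": 0, "az": 0}
    - {"fingers": 30, "x": 0, "y": 0.5, "z": 0, "ax": 0, "ay": 0, "az": 0}
    - {"fingers": 30, "x": 0, "y": 0.5, "z": 0, "ax": 0, "ay": 0, "az": 0}
    - {"fingers": 30, "x": 0, "y": 0, "z": 0, "ax": 0, "ay": 0, "az": 0}
    - {"fingers": 30, "x": 0, "y": 0, "z": 0, "ax": 0, "ay": 0, "az": 0}
    - {"fingers": 30, "x": 0, "y": 0, "z": 0, "ax": 0, "ay": 0, "az": 0}
    - {"fingers": 30, "x": 0, "y": 0, "z": 0, "ax": 0, "ay": 0, "az": 0}

```text
t: 23.75
eef_pos: [0.4067, -0.3285, 0.1014]
tool_rot: [-0.0, 0.784, -0.621, 0.001]
contact_force: [4.8, 2.2, -2.6]
gripper_width: 0.351
grasp_force: 2.8
```

Call:
jog_arm:
  rows:
    - {"fingers": 30, "x": 0, "y": 0.5, "z": 0, "ax": 0, "ay": 0, "az": 0}
    - {"fingers": 30, "x": 0, "y": 0.5, "z": 0, "ax": 0, "ay": 0, "az": 0}
    - {"fingers": 30, "x": 0, "y": 0.5, "z": 0, "ax": 0, "ay": 0, "az": 0}
    - {"fingers": 30, "x": 0, "y": 0.5, "z": 0, "ax": 0, "ay": 0, "az": 0}
    - {"fingers": 30, "x": 0, "y": 0, "z": 0, "ax": 0, "ay": 0, "az": 0}
    - {"fingers": 30, "x": 0, "y": 0, "z": 0, "ax": 0, "ay": 0, "az": 0}
    - {"fingers": 30, "x": 0, "y": 0, "z": 0, "ax": 0, "ay": 0, "az": 0}
    - {"fingers": 30, "x": 0, "y": 0, "z": 0, "ax": 0, "ay": 0, "az": 0}

```text
t: 24.55
eef_pos: [0.4065, -0.3286, 0.1014]
tool_rot: [-0.001, 0.784, -0.621, 0.001]
contact_force: [8.8, 3.5, -5.8]
gripper_width: 0.352
grasp_force: 5.0
```

Call:
jog_arm:
  rows:
    - {"fingers": 30, "x": 0, "y": -5, "z": 0, "ax": 0, "ay": 0, "az": 0}
    - {"fingers": 30, "x": 0, "y": -5, "z": 0, "ax": 0, "ay": 0, "az": 0}
    - {"fingers": 45, "x": 0, "y": 0, "z": 0, "ax": 0, "ay": 0, "az": 0}
    - {"fingers": 45, "x": 0, "y": 0, "z": 0, "ax": 0, "ay": 0, "az": 0}
    - {"fingers": 45, "x": 0, "y": 0, "z": -30, "ax": 0, "ay": 0, "az": 0}
    - {"fingers": 45, "x": 0, "y": 0, "z": -35, "ax": 0, "ay": 0, "az": 0}
    - {"fingers": 45, "x": 0, "y": 0, "z": -35, "ax": 0, "ay": 0, "az": 0}
    - {"fingers": 45, "x": 0, "y": 0, "z": -20, "ax": 0, "ay": 0, "az": 0}

```text
t: 25.35
eef_pos: [0.4134, -0.328, 0.2237]
tool_rot: [-0.0, 0.783, -0.622, 0.001]
contact_force: [0.7, -0.1, -0.3]
gripper_width: 0.528
grasp_force: 0.0
```

Call:
jog_arm:
  rows:
    - {"fingers": 45, "x": 30, "y": 30, "z": 0, "ax": 0, "ay": 0, "az": 0}
    - {"fingers": 45, "x": 30, "y": 30, "z": 0, "ax": 0, "ay": 0, "az": 0}
    - {"fingers": 45, "x": 30, "y": 20, "z": 0, "ax": 0, "ay": 0, "az": 0}
    - {"fingers": 45, "x": 30, "y": 0, "z": 0, "ax": 0, "ay": 0, "az": 0}
    - {"fingers": 45, "x": 0, "y": 0, "z": 0, "ax": 0, "ay": 0, "az": 0}
    - {"fingers": 45, "x": 0, "y": 0, "z": 0, "ax": 0, "ay": 0, "az": 0}
    - {"fingers": 45, "x": 0, "y": 0, "z": 0, "ax": 0, "ay": 0, "az": 0}
    - {"fingers": 45, "x": 0, "y": 0, "z": 0, "ax": 0, "ay": 0, "az": 0}

```text
t: 26.15
eef_pos: [0.3631, -0.4607, 0.2212]
tool_rot: [-0.0, 0.784, -0.621, -0.0]
contact_force: [0.4, 0.4, 0.8]
gripper_width: 0.525
grasp_force: 0.0
```

Run:
```python
from fit import *
print(bot.get_obs()["eef_pos"],bot.get_obs()["contact_force"])
snap("scene","s8")
g=np.hstack([cv2.resize(cv2.imread(f"pics/{f}.png")[150:280,130:275],(400,359),interpolation=2) for f in("scene0","s8")])
cv2.imwrite("pics/cmp8.png",g)
```

```text
[ 0.36307245 -0.46072505  0.22116611] [0.36627825 0.40053543 0.81098271]
```

View pics/cmp8.png

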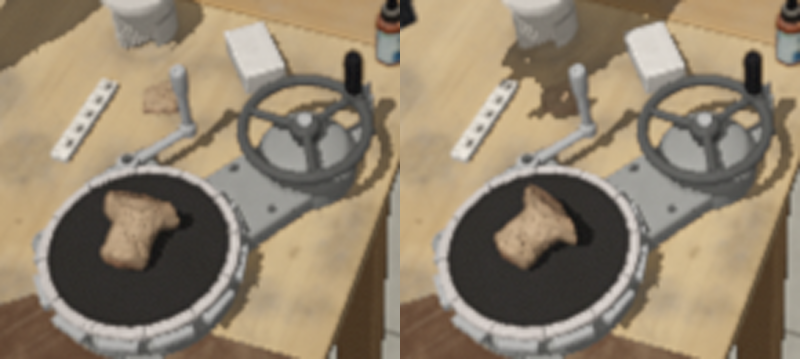

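In the comparison, the peg top at (178,72) and the handle at (353,70) are back in their starting places. The find has turned one station with the platter, and the scale, sherd, foam and bottle haven't moved. I'll hand in.

```bash
python3 -c "
from station import bot
print(bot.hand_in())"
```

```text
the job is handed in; nothing more can be done
None
```

The job is done and handed in at about 26 s: the lever was pushed out to its stop, the wheel turned one full turn clockwise back to the pointer, and the lever pushed home against its stop; the final picture shows the find turned one station, still lying on its platter, and nothing else in view moved.

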